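# Hang the blade hanger level

### The arm

A 7-joint arm with a two-finger parallel gripper is mounted at the origin on a cart in front of the work surface, level with it; the furniture and walls round the work are solid. World frame = base frame: x ahead of the robot, y to its left, z up, the work surface at z = 0. Lengths are in mm, angles in rad, forces in N, time in s.
With the tool pointing down it reaches from about 400 to 875 mm from the base axis. Payload 4.4 kg.
Tool frame: the origin (TCP) lies on the centre line of the jaws, within the pads' length; the fingertips stand 25 mm ahead of it and the grasp point (between the pads) lies 6 mm ahead of it; z points along the fingers, x is the direction in which the jaws open and shut, and the axes are right-handed (so a half turn about z gives the same grasp; the last joint's range is limited). The gripper opens to 85 mm and grips with 20 to 120 N. Pads are 22 mm wide; open, the fingers measure 114 mm over their backs; the gripper's body (76 mm by 85 mm) begins 54 mm behind the grasp point. The pads swing forward as they close: fully open they stand 13 mm farther back than shut.
Start: joints at [1.198, 0.628, 0.038, 1.517, -0.027, 0.996, -0.02], TCP at [196.333, -619.654, 256.313] pointing down, gripper open.
Joint ranges: [-3.06, 3.06], [-0.37, 2.12], [-1.25, 1.32], [0.18, 2.47], [-1.1, 4.24], [0.23, 1.98], [-2.94, 2.94]. Speed limits (rad/s): [2.57, 2.57, 3.14, 3.14, 3.14, 3.14, 3.14].

### API

Orientations are given as [roll, pitch, yaw] about the fixed x, y, z axes, in that order (R = Rz(yaw) Ry(pitch) Rx(roll)).
In Python, from cell import ctrl, cams gives the robot as it stands. The module is installed in compiled form; this text tells all that it offers.
- The arm moves only by the tool step_arm, never from a script. Its arguments are lists of equal length, an entry for each row: "linear": the shift along the tool's x, y, z in mm, a list of three; "yaw": the turn about the tool's z in rad; "gripper": the opening, from -1 (shut) to 1 (fully open). A call has 1 to 8 rows; each row is the pose to reach, as a shift and turn from the pose commanded when the call began, along the tool's axes at that moment; what a row does not reach only later rows make up. A row lasts 1/12 s, in which the tool goes at most 41.7 mm and 7.16 degrees, less where a joint would pass 70% of its speed; a pose out of reach is approached as far as the arm can. A call with a gripper value outside its range is refused whole. The fingers move at their own pace and stop on an object; the grip force is fixed at half the most. Time passes only in rows, so rows that repeat a pose let the fingers close. It gives the time, the measured TCP pose, the force and the opening at its end, in the units of the state.
- ctrl.read_state(): the state, without advancing time (a new reading comes with each control period).
- cams.get_image(name): name is "scene" or "side" or "wrist"; returns a dict with "frame" (384x512x3 uint8, red, green, blue), "depth" (384x512 float32, mm along the optical axis (not along the pixel's ray), 0 where there is no reading), "intrinsics" (3x3 intrinsics, pixels), "cam_to_world" (4x4, takes a point from camera to world coordinates). Camera axes: x right, y down, z forward; pixel columns grow to the right and rows downward; lengths in mm; the calibration is good to about 2 mm. A picture is of the moment at which its call begins.
- ctrl.finish_job(): hands the job in, once; it reports no verdict.
Trained networks look in the newest picture that a camera, given by its name, has taken for a name from the list of things; names that differ only in an ending like _2 or _b are one class to them, and where a whole thing is asked for, a point or a joint stands for the part that bears it (a point fixed in the world has none). Each returns a list of dicts, best first, with "conf" (0 to 1); they miss things now and then, are a little off and sometimes report something else, mostly with a low value. They report only what shows in the picture. A call takes as long as a camera call.
- cams.regions_of(camera, name): "pixels" (384x512 bool, what is visible of it) and "pixel" ([column, row] in pixels, amid what is visible of it).
The state is a dict: "clock": time; "qpos": joint angles; "qd": joint speeds; "tau": joint torques, N m; "eef_pos": TCP position; "tool_rot": TCP orientation; "force": force on the tool from outside, world axes, zero at the start; "torque": the same for the moment, N m; "width": finger opening in mm.
Only numpy, scipy, OpenCV 4.12 (cv2) and the standard library are available. Lean on these libraries where they do the work, as an engineer would, in place of code of your own. Each camera call takes 0.05 s, during which the arm holds its last target.

### The job

Take the C-shaped blade hanger out of its slanted rest and hang it on the stand's peg, upright, by whichever one of its five holes lets it hang most nearly level. How full the closed blade case on it is cannot be seen, so find the right hole by feel, by weighing or by trying. Leave it hanging still and free on the peg, and do not disturb the tin, the tape or the whetstone.

Things in the scene. Friction and masses are not known exactly. Their poses are not given: they have to be found in the camera images.
- hanger: Flat C-shaped aluminium plate, 6 mm thick, 156 x 186 mm. Origin: centre of its middle hole, mid-thickness; x square to the plate, y along the row of holes, z up when it hangs level. Leg: y -83 to -53 mm. Foot: y -83 to 73 mm, z -112 to -136 mm (underside). Without the case it weighs 220 g, centre of mass y = -36 mm, z = -46 mm. Starts foot down in the rest's slot, leaning with it.
- grip_tab (a point): Middle of the tab to grip by, at y = 0, z = 34 mm of the hanger, same axes. The tab stands above the bar of holes; with its rubber pads it is 10 mm thick (x), 40 mm wide (y) and 32 mm high, so its top edge is 16 mm above this point.
- case: Closed grey plastic blade case, 34 x 56 x 40 mm (x, y, z), fixed on the hanger just above the foot at its +y end. Origin and axes are the hanger's; the case's centre, also its centre of mass, is at y = 42 mm, z = -92 mm. It weighs 68 to 425 g by its unseen contents: the heavier, the further to +y lies the hole that hangs level.
- rest: Fixed wooden rest, base 150 x 180 x 12 mm (x, y, z), origin under its middle; place and yaw vary. Its 9 mm wide slot leans 30 degrees: up along the slot is (-0.5, 0, 0.866) in this frame. Slot walls are 20 mm deep along the foot, 75 mm deep at the leg (-y) end: draw the hanger out along the slot by more than 75 mm, at the slot's slant, before turning it.
- slot_floor (a point): Middle of the slot's floor, on which the foot stands, 45 mm in x and 40 mm above the rest's origin; axes are those of the rest.
- peg_mid (a point): Point on the axis of the stand's level steel peg, 205 mm above the table. The peg, 7 mm thick, lies along this frame's x axis. Its free end, a 9 mm bead, is 32 mm to -x (points towards the robot at yaw 0). Its 12 mm collar begins 30 mm to +x, the 16 mm post 34 mm to +x. The post's top is 6 mm above the peg's axis, nothing stands higher.
- stand: Fixed steel stand of the peg, base 130 x 120 x 10 mm (x, y, z), origin under its middle, x axis along the peg away from its free end; the post stands 30 mm to +x of the origin. Place and yaw vary.
- peg: The peg on the stand; origin and axes are those of the stand.
- red_tin: Bystander: round ink tin with a pale lid, 65 mm diameter, 37 mm high, origin under its centre.
- tape: Bystander: roll of masking tape lying flat, 92 mm diameter, 24 mm high, origin under its centre.
- stone: Bystander: whetstone, 40 mm by 110 mm by 17 mm, origin under its centre.
- hole0 (a point): Centre of the hanger's hole 0, at y = -40 mm, z = 0 of the hanger, same axes. A plain 14 mm hole through the 26 mm high bar.
- hole1 (a point): Centre of the hanger's hole 1, at y = -20 mm, z = 0 of the hanger, same axes. A plain 14 mm hole through the 26 mm high bar.
- hole2 (a point): Centre of the hanger's hole 2, at y = 0 mm, z = 0 of the hanger, same axes. A plain 14 mm hole through the 26 mm high bar.
- hole3 (a point): Centre of the hanger's hole 3, at y = 20 mm, z = 0 of the hanger, same axes. A plain 14 mm hole through the 26 mm high bar.
- hole4 (a point): Centre of the hanger's hole 4, at y = 40 mm, z = 0 of the hanger, same axes. A plain 14 mm hole through the 26 mm high bar.

How it is judged (in metres and radians):
On the way:
1. the hanger is held by the fingers, drawn clear of the rest (contact force between hanger and the fingers above 1 N and contact force between hanger and rest below 0.05 N and distance between hanger and slot_floor above 0.215 m), for 0.2 s.
At the end, for the whole second after the job is handed in: The peg passes through one of the five holes, between bead and post, and carries the hanger; the hanger's z axis is within 0.165 rad (9.5 degrees) of vertical, as the best hole always allows and a clearly wrong one does not; it hangs still, untouched by the fingers (((x of hole0 in the frame of peg_mid between -0.03 and 0.03 m and y of hole0 in the frame of peg_mid between -0.006 and 0.006 m and z of hole0 in the frame of peg_mid between -0.008 and 0.001 m) or (x of hole1 in the frame of peg_mid between -0.03 and 0.03 m and y of hole1 in the frame of peg_mid between -0.006 and 0.006 m and z of hole1 in the frame of peg_mid between -0.008 and 0.001 m) or (x of hole2 in the frame of peg_mid between -0.03 and 0.03 m and y of hole2 in the frame of peg_mid between -0.006 and 0.006 m and z of hole2 in the frame of peg_mid between -0.008 and 0.001 m) or (x of hole3 in the frame of peg_mid between -0.03 and 0.03 m and y of hole3 in the frame of peg_mid between -0.006 and 0.006 m and z of hole3 in the frame of peg_mid between -0.008 and 0.001 m) or (x of hole4 in the frame of peg_mid between -0.03 and 0.03 m and y of hole4 in the frame of peg_mid between -0.006 and 0.006 m and z of hole4 in the frame of peg_mid between -0.008 and 0.001 m)) and angle between hanger's own z axis and vertical below 0.165 rad and contact force between hanger and peg above 1 N and contact force between hanger and the fingers below 0.05 N and linear speed of hanger below 0.05 m/s and angular speed of hanger below 0.5 rad/s).
It fails at once if the ink tin is shoved by more than 20 mm (distance of red_tin from where it was at the start of the episode above 0.02 m).
It fails at once if the tape roll is shoved by more than 20 mm (distance of tape from where it was at the start of the episode above 0.02 m).
It fails at once if the whetstone is shoved by more than 20 mm (distance of stone from where it was at the start of the episode above 0.02 m).
It also fails if it takes over 51 s, if anything falls off the work surface, if the arm or the gripper's body presses on something with over 40 N, if the wrist force passes 120 N, or if a joint passes its speed limit or range.

## Working session

There is one attempt and no reset: what is moved stays moved. The work goes in short steps, Python scripts to look and compute and a tool call to move; the robot and the scene stay as the last step left them, time stands still between calls to the robot, and variables do not carry over. Pictures are saved under pics/ and viewed, and the job is handed in when it is done.

Besides the shell and the picture viewer there is one more tool, called after ">>>" by a JSON object that holds its "fn" and its "kwargs", one argument or row to a line. step_arm: Moves the arm, as the interface text tells. Its arguments: {"type":"object","properties":{"linear":{"type":"array"},"yaw":{"type":"array"},"gripper":{"type":"array"}},"required":["linear","yaw","gripper"]}

```bash
mkdir -p pics; cat > h.py <<'E'
from cell import ctrl, cams
import numpy as np, cv2
def snap(n,f):
    d=cams.get_image(n); cv2.imwrite('pics/'+f,d['frame'][:,:,::-1]); return d
def pts(d,mask):
    v,u=np.nonzero(mask&(d['depth']>0)); z=d['depth'][v,u]; K=d['intrinsics']
    c=np.stack([(u-K[0,2])*z/K[0,0],(v-K[1,2])*z/K[1,1],z,np.ones_like(z)])
    return (d['cam_to_world']@c)[:3].T
def proj(d,p):
    c=np.linalg.inv(d['cam_to_world'])@np.append(p,1); K=d['intrinsics']
    return K[0,0]*c[0]/c[2]+K[0,2],K[1,1]*c[1]/c[2]+K[1,2]
E
python3 - <<'E'
from h import *
s=ctrl.read_state(); print(s)
for n in ['scene','side','wrist']:
    d=snap(n,n+'0.png'); print(n,d['cam_to_world'].round(2).tolist(),d['intrinsics'].tolist())
    if n=='wrist': continue
    for t in ['hanger','case','rest','stand','peg','red_tin','tape','stone']:
        for r in cams.regions_of(n,t)[:2]:
            p=pts(d,r['pixels']); 
            print(n,t,round(r['conf'],2),r['pixel'],r['pixels'].sum(),np.median(p,0).round() if len(p) else 0, np.percentile(p,[2,98],axis=0).round().tolist() if len(p) else 0)
E
```

```text
{'clock': 0.0, 'qpos': array([ 1.19820172,  0.62933666,  0.03848738,  1.51835992, -0.02698539,
        0.99633045, -0.01999881]), 'qd': array([-0.00048014, -0.00126518,  0.00028282,  0.00021771, -0.00010627,
       -0.00026021,  0.0004422 ]), 'tau': array([ 9.64449609e-04, -5.63400614e+01,  1.22663196e+00, -1.93443650e+01,
        1.09584173e-02,  1.05922879e-02, -1.55788491e-06]), 'eef_pos': array([ 196.12661585, -619.09398797,  255.39861827]), 'tool_rot': array([ 3.14152883e+00,  1.91422793e-03, -1.26402921e+00]), 'force': array([0.31988862, 0.86331825, 0.23130287]), 'torque': array([0.04192836, 0.02153829, 0.00989133]), 'width': 85.24744831538403}
scene [[-0.91, -0.33, 0.26, 194.38], [-0.42, 0.69, -0.59, 724.56], [0.01, -0.65, -0.76, 1076.38], [0.0, 0.0, 0.0, 1.0]] [[432.7458244943796, 0.0, 255.66348523052557], [0.0, 432.7458244943796, 191.58716622778144], [0.0, 0.0, 1.0]]
scene hanger 0.95 [258.4, 157.7] 541 [ 593. -176.   93.] [[524.0, -377.0, -1.0], [631.0, -132.0, 199.0]]
scene case 0.55 [255.6, 160.7] 245 [ 599. -156.   90.] [[579.0, -246.0, 10.0], [622.0, -133.0, 102.0]]
sce
[... 1249 characters left out ...]
9.1] 48 [616. 179. 206.] [[586.0, 172.0, 188.0], [643.0, 205.0, 210.0]]
side red_tin 0.82 [220.4, 216.9] 419 [448. -12.  34.] [[419.0, -32.0, 3.0], [475.0, 27.0, 39.0]]
side red_tin 0.51 [267.1, 254.0] 1134 [ 566. -202.  129.] [[526.0, -289.0, 59.0], [619.0, -144.0, 198.0]]
side tape 0.55 [208.1, 315.1] 945 [ 432. -306.   23.] [[390.0, -344.0, 4.0], [473.0, -260.0, 27.0]]
side stone 0.64 [215.8, 164.0] 354 [438. 236.  16.] [[395.0, 192.0, 1.0], [480.0, 292.0, 21.0]]
wrist [[0.3, -0.91, -0.29, 270.21], [-0.95, -0.29, -0.09, -594.8], [-0.0, 0.31, -0.95, 374.02], [0.0, 0.0, 0.0, 1.0]] [[306.77440845608237, 0.0, 257.76076203325954], [0.0, 306.77440845608237, 194.55512974984586], [0.0, 0.0, 1.0]]
```

View pics/scene0.png

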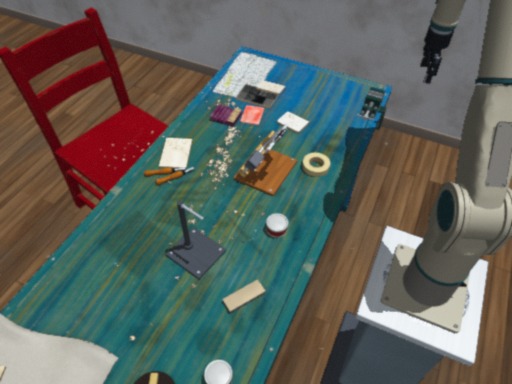

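View pics/side0.png

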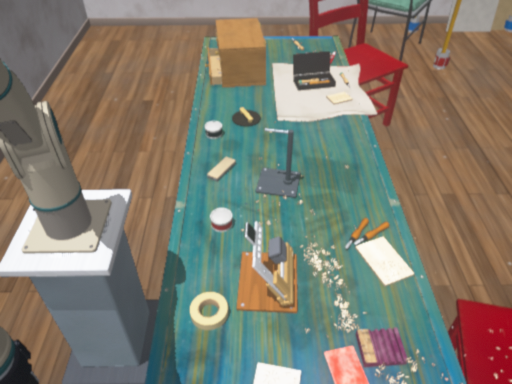

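View pics/wrist0.png

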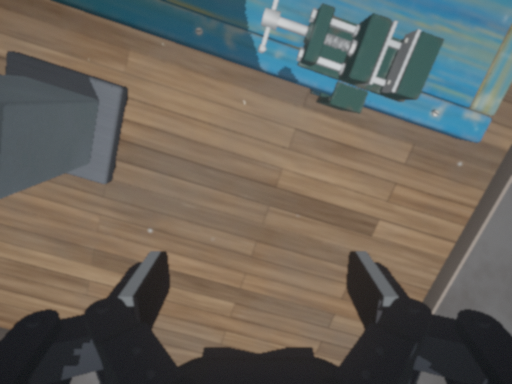

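The hanger (side picture, about 265,260) leans towards -x in the rest. The stand is at (280,180) with its peg at (279,129), the tin at (221,218), the tape at (208,310) and the stone at (221,168). Next I'll fit the poses.

```bash
python3 - <<'E'
from h import *
for n in ['scene','side']:
    d=cams.get_image(n)
    for t,lo,hi in [('rest',9,15),('stand',7,13)]:
        r=cams.regions_of(n,t)[0]; p=pts(d,cv2.dilate(r['pixels'].astype('uint8'),np.ones((5,5)))>0)
        p=p[(p[:,2]>lo-2)&(p[:,2]<hi+2)]
        print(n,t,len(p),p[:,2].mean(),cv2.minAreaRect(p[:,:2].astype(np.float32)))
    r=cams.regions_of(n,'peg')[0]; p=pts(d,r['pixels']); p=p[(p[:,2]>200)&(p[:,2]<214)]
    l=cv2.fitLine(p[:,:2].astype(np.float32),cv2.DIST_HUBER,0,.01,.01).ravel(); print('peg',len(p),l,p.min(0),p.max(0),p.mean(0),np.degrees(np.arctan2(l[1],l[0])))
    r=cams.regions_of(n,'hanger')[0]; p=pts(d,r['pixels']); p=p[(p[:,2]>60)]
    for t in ['grip_tab','hole2','hole0','hole4','peg_mid','slot_floor']:
        for r in cams.regions_of(n,t)[:1]:
            q=pts(d,r['pixels']); print(t,r['conf'],r['pixel'],r['pixels'].sum(),np.median(q,0).round(1))
    im=d['frame']
    u,v=(263,260) if n=='side' else (260,165)
    c=im[v-60:v+60,u-80:u+80]; cv2.imwrite(f'pics/crop_{n}.png',cv2.resize(c,(800,600),interpolation=cv2.INTER_CUBIC)[:,:,::-1])
E
```

```text
scene rest 1276 11.342801989246942 ((576.8182983398438, -204.0902862548828), (181.52743530273438, 149.48526000976562), 86.18408203125)
scene stand 1498 9.539886029005483 ((648.8087768554688, 152.26788330078125), (170.39132690429688, 190.3736114501953), 77.32801055908203)
peg 5 [ 7.8093164e-02  9.9694604e-01  5.2740894e+02 -1.9785121e+02] [ 526.16984838 -211.89909941  200.07558585] [ 528.90178627 -179.92116857  204.02565649] [ 527.40892706 -197.85122042  201.33199389] 85.52103
grip_tab 0.79 [259.3, 153.6] 378 [ 587.4 -175.3   96.3]
hole2 0.68 [258.0, 156.9] 384 [ 588.2 -169.9   96. ]
hole0 0.68 [258.0, 156.9] 384 [ 588.2 -169.9   96. ]
hole4 0.68 [258.0, 156.9] 384 [ 588.2 -169.9   96. ]
peg_mid 0.86 [194.3, 250.0] 1923 [630.3 182.1  10.1]
side rest 270 11.472810277054187 ((555.0509033203125, -120.4615249633789), (76.21351623535156, 213.53550720214844), 14.720080375671387)
side stand 899 9.390605003376347 ((643.1514282226562, 295.4081726074219), (384.4372863769531, 132.5670166015625), 81.0267105102539)
peg 48 [ 9.7616237e-01 -2.1704163e-01  6.1699786e+02  1.7880556e+02] [583.29061422 170.23459098 200.71835356] [644.34370949 187.07410059 210.0307191 ] [616.65126273 178.99900874 206.03059478] -12.535333
grip_tab 0.9 [266.8, 252.5] 1223 [ 566.3 -199.1  124.7]
hole2 0.78 [257.4, 249.8] 1043 [ 563.2 -198.3  131.5]
hole0 0.78 [257.4, 249.8] 1043 [ 563.2 -198.3  131.5]
hole4 0.78 [257.4, 249.8] 1043 [ 563.2 -198.3  131.5]
peg_mid 0.75 [281.4, 177.7] 1249 [634.8 167.4  10.3]
slot_floor 0.71 [267.9, 289.0] 2761 [ 574.3 -250.    12.2]
```

View pics/crop_side.png

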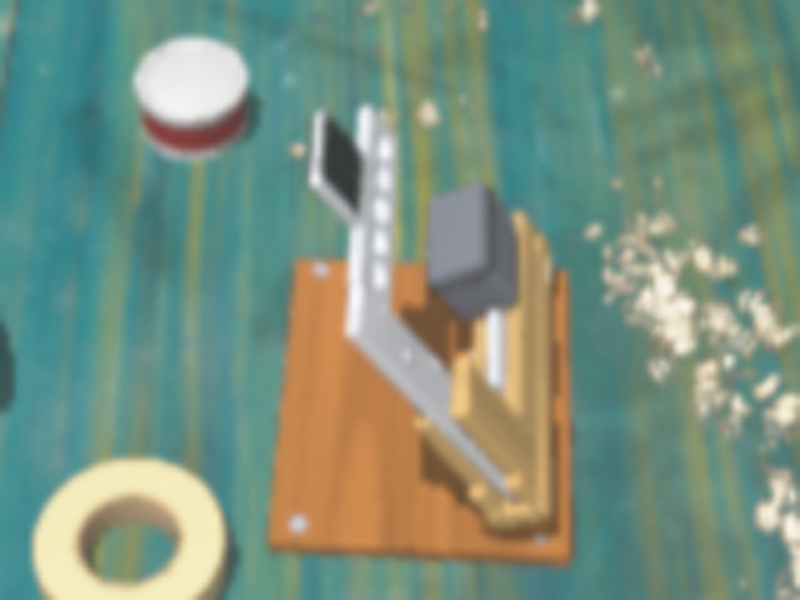

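View pics/crop_scene.png

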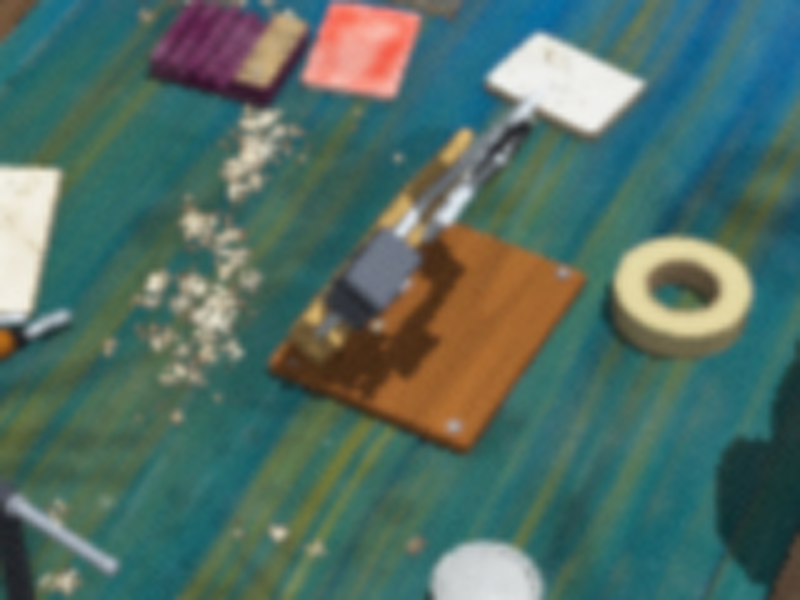

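>>> {"fn": "step_arm", "kwargs": {
  "linear": [
    [-25,-35,-45],
    [-47,-72,-45],
    [-70,-107,-45],
    [-93,-142,-45],
    [-116,-177,-45],
    [-139,-212,-45],
    [-162,-247,-45],
    [-185,-282,-45]
  ],
  "yaw": [0.05,0.1,0.15,0.2,0.25,0.3,0.35,0.373],
  "gripper": [1,1,1,1,1,1,1,1]
}}

```text
clock: 2.72
eef_pos: [398.7, -370.7, 301.6]
tool_rot: [-3.141, -0.0, -1.64]
force: [0.8, 0.0, 0.4]
width: 85.5
```

```bash
cat >> h.py <<'E'
def go(tgt,yaw=None):
    s=ctrl.read_state(); p=s['eef_pos']; from scipy.spatial.transform import Rotation as Ro
    R=Ro.from_euler('xyz',s['tool_rot']).as_matrix()
    print('t',round(s['clock'],2),'pos',p.round(1),'rot',s['tool_rot'].round(4),'w',round(s['width'],1),'F',s['force'].round(2),'T',s['torque'].round(3))
    if tgt is not None: print('shift',(R.T@(np.array(tgt)-p)).round(1))
    if yaw is not None: print('turn',round(s['tool_rot'][2]-yaw,4))
E
python3 -c "
from h import *
go([537,-201,300],-1.637)"
```

```text
t 2.72 pos [ 398.7 -370.7  301.6] rot [-3.1410e+00 -4.0000e-04 -1.6395e+00] w 85.5 F [0.81 0.02 0.42] T [-0.008 -0.02  -0.033]
shift [-178.8 -126.3    1.6]
turn -0.0025
```

>>> {"fn": "step_arm", "kwargs": {
  "linear": [
    [-32,-22,0],
    [-64,-45,0],
    [-96,-67,0],
    [-128,-90,0],
    [-155,-109,0],
    [-179,-126,0],
    [-179,-126,0]
  ],
  "yaw": [0,0,0,0,0,0,0],
  "gripper": [1,1,1,1,1,1,1]
}}

```text
clock: 3.3
eef_pos: [539.9, -194.5, 301.2]
tool_rot: [-3.138, 0.005, -1.627]
force: [1.5, 0.4, -0.3]
width: 85.7
```

```bash
python3 - <<'E'
from h import *
d=snap('wrist','w1.png'); np.savez('w1.npz',**{k:d[k] for k in d})
go([537,-201,300],-1.637)
for t in ['hanger','grip_tab','case','rest']:
    for r in cams.regions_of('wrist',t)[:1]:
        q=pts(d,r['pixels']); print(t,r['conf'],r['pixel'],r['pixels'].sum(),np.median(q,0).round(1), q.min(0).round(),q.max(0).round())
print(proj(d,[537,-201,187]))
E
```

```text
t 3.35 pos [ 537.7 -198.   301.2] rot [-3.1405e+00  1.9000e-03 -1.6299e+00] w 85.6 F [-0.82  0.14 -0.69] T [-0.095 -0.008 -0.008]
shift [3.1 0.5 1.2]
turn 0.0071
hanger 0.58 [266.9, 168.9] 10248 [ 554.5 -200.9  149.7] [ 433. -341.   -2.] [ 627. -112.  201.]
grip_tab 0.7 [265.1, 169.9] 9531 [ 554.9 -200.3  151. ] [ 492. -286.   -0.] [ 625. -119.  201.]
case 0.81 [228.9, 113.0] 2448 [ 603.  -163.    92.8] [ 569. -192.    0.] [ 627. -116.  103.]
rest 0.86 [274.6, 113.6] 11110 [ 594.2 -219.3   13. ] [ 506. -316.   -2.] [ 659. -112.  165.]
(np.float64(268.28855125431534), np.float64(201.7062012442558))
```

View pics/w1.png

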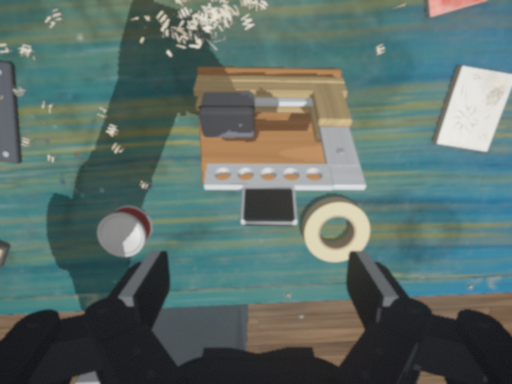

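The tab shows at (269,207), the holes run along row 173 from column 222 to 314, and the case is at (228,115).

```bash
python3 - <<'E'
from h import *
d=dict(np.load('w1.npz'))
def fit(p):
    c=p.mean(0); u,s,v=np.linalg.svd(p-c); n=v[2]*np.sign(v[2][0]); return c,n,(p-c)@n
def box(u0,u1,v0,v1):
    m=np.zeros((384,512),bool); m[v0:v1,u0:u1]=1; return pts(d,m)
tab=box(248,291,192,219); c,n,r=fit(tab); print('tab',c.round(1),n.round(3),r.std(), 'tilt',np.degrees(np.arcsin(n[2])))
bar=np.vstack([box(210,352,181,186),box(325,352,130,160)]); print(len(bar)); c2,n2,r=fit(bar); print('bar',c2.round(1),n2.round(3),r.std(),np.degrees(np.arcsin(n2[2])),'yaw',np.degrees(np.arctan2(n2[1],n2[0])))
K=d['intrinsics'];T=d['cam_to_world']
def hit(u,v,c,n):
    ray=T[:3,:3]@np.array([(u-K[0,2])/K[0,0],(v-K[1,2])/K[1,1],1]); o=T[:3,3]; return o+ray*((c-o)@n)/(ray@n)
for q in [(222,174),(245,174),(268,174),(291,174),(314,174)]: print(hit(*q,c2,n2).round(1))
for q in [(243,188),(297,188),(297,225),(242,225),(203,188),(366,188)]: print(q,hit(*q,c2,n2).round(1),hit(*q,c,n).round(1))
im=d['frame'][60:260,180:390]; cv2.imwrite('pics/w1c.png',cv2.resize(im,None,fx=3,fy=3,interpolation=cv2.INTER_CUBIC)[:,:,::-1])
m=np.zeros((384,512),bool); m[60:170,190:360]=1; p=pts(d,m); p=p[(p[:,2]>9)&(p[:,2]<14)]; print(cv2.minAreaRect(p[:,:2].astype(np.float32)))
E
```

```text
tab [ 535.1 -201.4  189.2] [ 0.847 -0.042  0.53 ] 0.5227573246136926 tilt 32.02791216192488
1512
bar [ 558.7 -243.9  143.4] [ 0.9   -0.01   0.435] 5.068296671710202 25.80532700393243 yaw -0.6100414111183426
[ 554.1 -161.7  154.8]
[ 553.3 -182.1  156.1]
[ 552.4 -202.3  157.3]
[ 551.6 -222.3  158.6]
[ 550.8 -242.1  159.8]
(243, 188) [ 545.3 -180.6  172.6] [ 545.7 -180.7  173.9]
(297, 188) [ 543.6 -225.4  175.1] [ 543.3 -225.6  174.2]
(297, 225) [ 526.2 -220.9  211.3] [ 523.7 -221.5  205.7]
(242, 225) [ 527.5 -180.4  209.3] [ 525.9 -180.1  205.5]
(203, 188) [ 546.6 -146.7  170.6] [ 547.5 -147.3  173.7]
(366, 188) [ 541.5 -281.3  178.3] [ 540.3 -282.6  174.5]
((587.0004272460938, -207.112060546875), (179.6751251220703, 129.93666076660156), 85.90503692626953)
```

View pics/w1c.png

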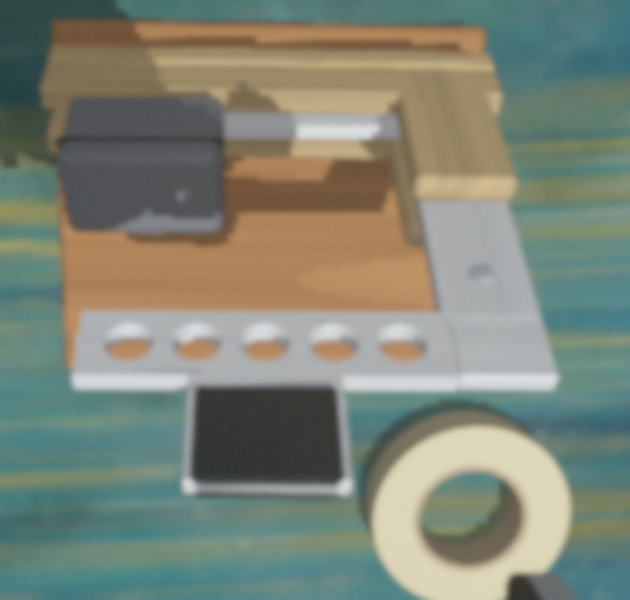

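```bash
python3 -c "
from h import *
go([528,-201.3,199],-1.637)"
```

```text
t 3.55 pos [ 534.4 -203.6  301.4] rot [ 3.1412e+00 -9.0000e-04 -1.6394e+00] w 85.3 F [-0.63 -0.12  0.12] T [-0.038 -0.061  0.049]
shift [ -2.    6.5 102.4]
turn -0.0024
```

>>> {"fn": "step_arm", "kwargs": {
  "linear": [
    [-2,6.5,25],
    [-2,6.5,55],
    [-2,6.5,82],
    [-2,6.5,102],
    [-2,6.5,102],
    [-2,6.5,102]
  ],
  "yaw": [0,0,0,0,0,0],
  "gripper": [1,1,1,1,1,1]
}}

```text
clock: 4.05
eef_pos: [527.9, -200.8, 199.0]
tool_rot: [3.14, -0.0, -1.639]
force: [-0.6, 0.0, 0.6]
width: 85.3
```

```bash
python3 - <<'E'
from h import *
go([528,-201.3,199],-1.637)
d=snap('wrist','w2.png')
E
```

```text
t 4.05 pos [ 527.9 -200.8  199. ] rot [ 3.1397 -0.     -1.6392] w 85.3 F [-0.6   0.02  0.63] T [ 0.035 -0.022  0.033]
shift [ 0.5 -0.1  0. ]
turn -0.0022
```

View pics/w2.png

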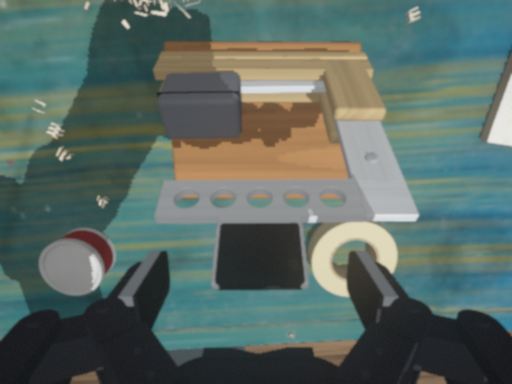

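>>> {"fn": "step_arm", "kwargs": {
  "linear": [
    [0,0,0],
    [0,0,0],
    [0,0,0],
    [0,0,0],
    [0,0,0],
    [0,0,0],
    [0,0,0],
    [0,0,0]
  ],
  "yaw": [0,0,0,0,0,0,0,0],
  "gripper": [-1,-1,-1,-1,-1,-1,-1,-1]
}}

```text
clock: 4.77
eef_pos: [529.4, -200.6, 200.8]
tool_rot: [-3.14, -0.001, -1.637]
force: [-1.8, -1.4, 5.6]
width: 42.5
```

```bash
python3 - <<'E'
from h import *
go([528-49.5*.7,-201.3+3,199+86],-1.637)
d=snap('wrist','w3.png')
E
```

```text
t 4.77 pos [ 529.4 -200.6  200.8] rot [-3.1395e+00 -1.4000e-03 -1.6375e+00] w 42.5 F [-1.81 -1.38  5.61] T [-0.227  0.332  0.037]
shift [  0.2  35.9 -84.2]
turn -0.0005
```

View pics/w3.png

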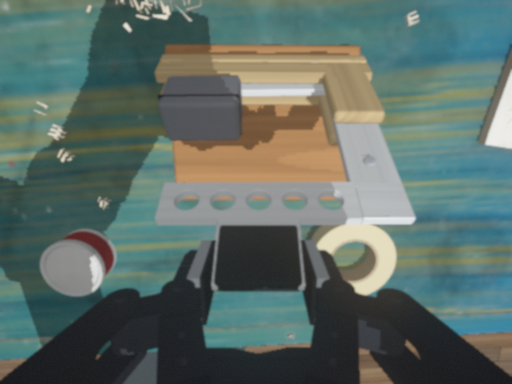

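>>> {"fn": "step_arm", "kwargs": {
  "linear": [
    [0,4,-7],
    [0,9,-15.6],
    [0,15,-26],
    [0,22,-38],
    [0,29,-50],
    [0,36,-62],
    [0,43,-75],
    [0,50,-86.6]
  ],
  "yaw": [0,0,0,0,0,0,0,0],
  "gripper": [-1,-1,-1,-1,-1,-1,-1,-1]
}}

```text
clock: 5.48
eef_pos: [477.1, -196.2, 287.3]
tool_rot: [3.14, 0.0, -1.638]
force: [-0.0, 0.8, -3.0]
width: 42.3
```

>>> {"fn": "step_arm", "kwargs": {
  "linear": [
    [0,5,-10],
    [0,5,-20],
    [0,5,-20],
    [0,5,-20]
  ],
  "yaw": [0,0,0,0],
  "gripper": [-1,-1,-1,-1]
}}

```text
clock: 5.82
eef_pos: [473.9, -196.1, 306.5]
tool_rot: [-3.141, -0.0, -1.637]
force: [0.4, -0.8, -3.6]
width: 42.2
```

```bash
python3 - <<'E'
from h import *
go(None)
d=snap('wrist','w4.png'); d=snap('side','s4.png')
im=d['frame'][120:330,180:390]; cv2.imwrite('pics/s4c.png',cv2.resize(im,None,fx=2.8,fy=2.8,interpolation=cv2.INTER_CUBIC)[:,:,::-1])
go(None)
E
```

```text
t 5.82 pos [ 473.9 -196.1  306.5] rot [-3.1407e+00 -2.0000e-04 -1.6373e+00] w 42.2 F [ 0.42 -0.85 -3.65] T [0.054 0.2   0.036]
t 5.92 pos [ 473.5 -195.8  305.4] rot [ 3.1402e+00  5.0000e-04 -1.6370e+00] w 42.2 F [ 0.44 -0.37 -3.5 ] T [ 0.064  0.24  -0.033]
```

View pics/w4.png

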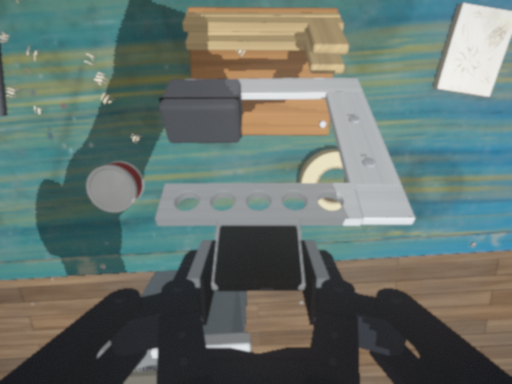

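View pics/s4c.png

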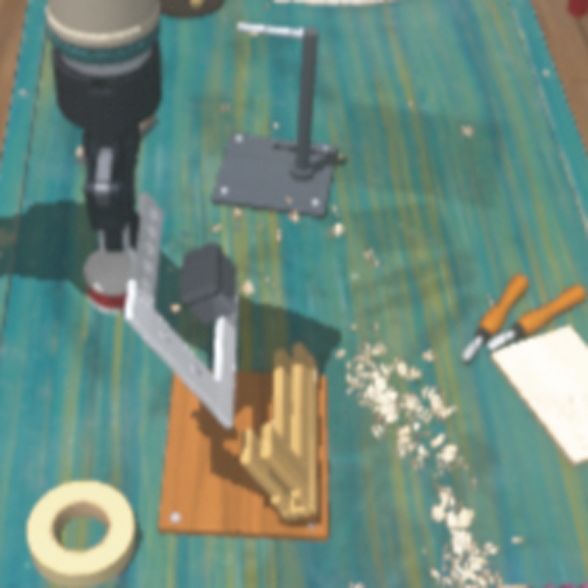

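The hanger is drawn clear with its tilt held (side crop: plate at 180,300, clear of the rest). Now to weigh it by averaging force readings.

```bash
python3 - <<'E'
from h import *
F=[];T=[]
for i in range(24):
    cams.get_image('scene'); s=ctrl.read_state(); F.append(s['force']);T.append(s['torque'])
F=np.array(F);T=np.array(T)
print(F.mean(0).round(3),F.std(0).round(3),T.mean(0).round(3),T.std(0).round(3)); go(None)
m=-F.mean(0)[2]/9.81*1000; c=m-220; y=(-7920+42*c)/m; z=(-46*220-92*c)/m
print('mass',m,'case',c,'comy',y,'z',z)
E
```

```text
[-0.024  0.049 -3.784] [0.409 0.476 0.45 ] [ 0.026  0.204 -0.004] [0.03  0.021 0.02 ]
t 7.12 pos [ 474.1 -196.   305.9] rot [-3.1415  0.     -1.6371] w 41.8 F [-0.1   0.32 -3.47] T [0.039 0.217 0.017]
mass 385.7757062171869 case 165.7757062171869 comy -2.481805679954183 z -65.76714024002702
```

```bash
python3 - <<'E'
from h import *
for n in ['scene','side']:
    d=cams.get_image(n); p=pts(d,np.ones((384,512),bool))
    b=p[(abs(p[:,0]-630)<90)&(abs(p[:,1]-178)<80)]
    q=b[(b[:,2]>199)&(b[:,2]<216)]
    l=cv2.fitLine(q[:,:2].astype(np.float32),cv2.DIST_HUBER,0,.01,.01).ravel(); e=l[:2]; 
    if e[0]<0:e=-e
    t=(q[:,:2]-l[2:])@e
    print(n,len(q),'yaw',np.degrees(np.arctan2(e[1],e[0])),'ends',(l[2:]+e*t.min()).round(1),(l[2:]+e*t.max()).round(1),'len',np.ptp(t), 'y at x=616',l[3]+(616-l[2])*e[1]/e[0],'z',np.percentile(q[:,2],[10,50,90]))
    q=b[(b[:,2]>30)&(b[:,2]<195)]; print('post',len(q),np.median(q,0),q.min(0),q.max(0))
    q=b[(b[:,2]>7)&(b[:,2]<13)]
    r=cv2.minAreaRect(q[:,:2].astype(np.float32)); print('base',r)
    u,v=proj(d,[616,179,205]); u,v=int(u),int(v)
    im=d['frame'][v-40:v+60,u-50:u+50]; cv2.imwrite(f'pics/peg_{n}.png',cv2.resize(im,None,fx=5,fy=5,interpolation=cv2.INTER_CUBIC)[:,:,::-1]); print(u,v,d['cam_to_world'][:3,3])
E
```

```text
scene 108 yaw -10.4295635 ends [579.1 191.9] [660.4 176.9] len 82.73345075145909 y at x=616 185.11485 z [204.28807155 207.64504785 211.08672915]
post 210 [650.47739142 180.50791063 120.83100011] [645.67775234 167.38541886  30.84266556] [660.78426347 184.38928295 194.28963165]
base ((623.3804931640625, 176.2610321044922), (132.6485595703125, 130.32078552246094), 77.81633758544922)
192 210 [ 194.37728172  724.56183319 1076.37835109]
side 87 yaw -14.007716 ends [579.8 187.5] [661.  167.2] len 83.63880479627292 y at x=616 178.42311 z [201.77263626 206.52563634 209.17096418]
post 218 [653.49324979 166.95183325 117.49931983] [646.35481497 161.36191243  30.23469344] [662.35818741 175.57787339 194.49741919]
base ((623.6736450195312, 171.45382690429688), (136.35475158691406, 129.7519073486328), 78.59300231933594)
277 130 [ 537.73490183 -886.6282103   948.02555463]
```

View pics/peg_scene.png

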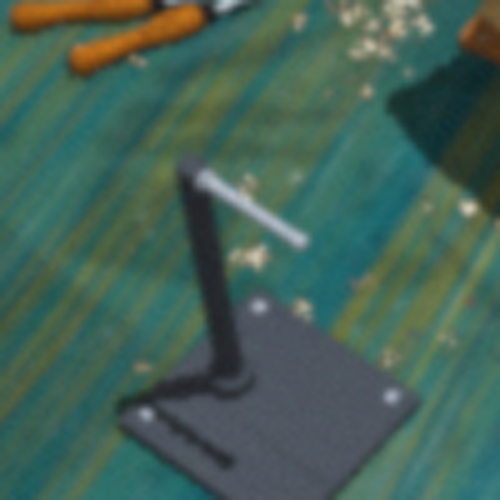

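View pics/peg_side.png

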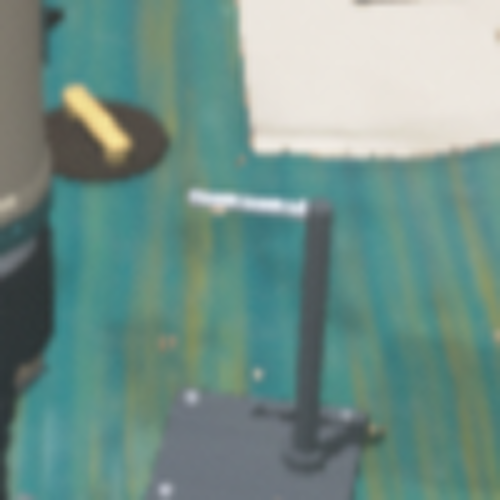

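>>> {"fn": "step_arm", "kwargs": {
  "linear": [
    [-12,0,-3],
    [-35,0,-3],
    [-65,0,-3],
    [-95,0,-3],
    [-125,0,-3],
    [-155,0,-3],
    [-185,0,-3],
    [-215,0,-3]
  ],
  "yaw": [0.02,0.04,0.06,0.08,0.1,0.12,0.143,0.143],
  "gripper": [-1,-1,-1,-1,-1,-1,-1,-1]
}}

```text
clock: 7.88
eef_pos: [488.2, 20.0, 309.1]
tool_rot: [-3.141, 0.0, -1.781]
force: [0.3, 0.2, -4.0]
width: 42.3
```

```bash
python3 -c "
from h import *
go([505,225,308],-1.78)"
```

```text
t 7.88 pos [488.2  20.  309.1] rot [-3.1412e+00  2.0000e-04 -1.7812e+00] w 42.3 F [ 0.31  0.17 -4.02] T [0.091 0.09  0.002]
shift [-204.    26.4    1.1]
turn -0.0012
```

>>> {"fn": "step_arm", "kwargs": {
  "linear": [
    [-30,4,0],
    [-60,8,0],
    [-90,12,0],
    [-120,16,0],
    [-150,20,0],
    [-180,24,0],
    [-196,26,0],
    [-204,26,0]
  ],
  "yaw": [0,0,0,0,0,0,0,0],
  "gripper": [-1,-1,-1,-1,-1,-1,-1,-1]
}}

```text
clock: 8.55
eef_pos: [504.8, 227.5, 308.8]
tool_rot: [3.141, 0.003, -1.776]
force: [1.1, 0.4, -3.9]
width: 42.0
```

```bash
python3 - <<'E'
from h import *
go([505,225,308],-1.78)
d=snap('wrist','w5.png'); np.savez('w5.npz',**{k:d[k] for k in d})
d=snap('side','s5.png')
im=d['frame'][90:240,200:350]; cv2.imwrite('pics/s5c.png',cv2.resize(im,None,fx=4,fy=4,interpolation=cv2.INTER_CUBIC)[:,:,::-1])
go([505,225,308],-1.78)
E
```

```text
t 8.55 pos [504.8 227.5 308.8] rot [ 3.1411e+00  2.5000e-03 -1.7756e+00] w 42.0 F [ 1.11  0.37 -3.85] T [0.117 0.234 0.046]
shift [ 2.4 -0.7  0.8]
turn 0.0044
t 8.65 pos [505.1 224.9 308.7] rot [ 3.1413e+00  4.0000e-04 -1.7775e+00] w 42.0 F [ 0.28  0.06 -3.74] T [-0.024  0.182 -0.023]
shift [-0.1  0.1  0.7]
turn 0.0025
```

View pics/w5.png

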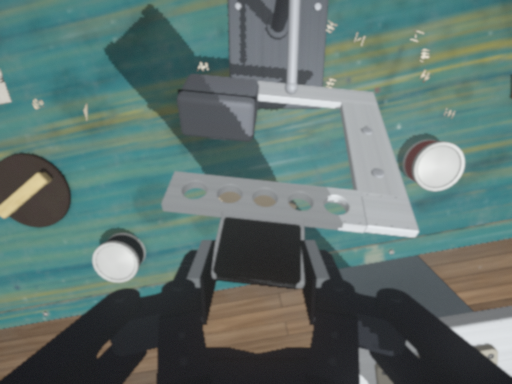

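View pics/s5c.png

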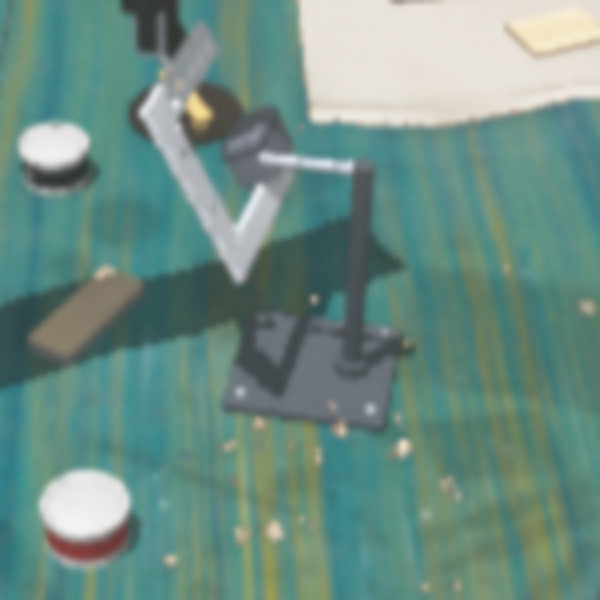

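```bash
cat > pose.py <<'E'
from h import *
def fitplane(p):
    c=p.mean(0)
    for _ in range(4):
        u,s,v=np.linalg.svd(p-c,full_matrices=False); n=v[2]; r=(p-c)@n; k=abs(r)<max(2*np.median(abs(r)),.4); p=p[k]; c=p.mean(0)
    return c,n*np.sign(n[0]),r.std()
def poly(d,pl):
    m=np.zeros((384,512),np.uint8); cv2.fillPoly(m,[np.array(pl)],1); return pts(d,m>0)
def hit(d,u,v,c,n):
    K=d['intrinsics'];T=d['cam_to_world']
    ray=T[:3,:3]@np.array([(u-K[0,2])/K[0,0],(v-K[1,2])/K[1,1],1]); o=T[:3,3]; return o+ray*((c-o)@n)/(ray@n)
E
python3 - <<'E'
from pose import *
d=dict(np.load('w5.npz'))
P=np.vstack([poly(d,[(352,200),(352,222),(408,228),(372,105),(350,105)]),poly(d,[(170,202),(345,216),(345,226),(168,205)]),poly(d,[(172,178),(345,190),(345,193),(172,180)])])
c,n,s=fitplane(P); print('plane',c.round(1),n.round(3),s,'lean',np.degrees(np.arcsin(n[2])),'yaw',np.degrees(np.arctan2(n[1],n[0])))
g=cv2.cvtColor(d['frame'],cv2.COLOR_RGB2GRAY)
h=[hit(d,*q,c,n) for q in [(194,191),(229.5,195),(265,198.5),(300.5,202),(337,205)]]
for x in h: print(x.round(1))
v=h[0]-h[4]; print('hole dir',v.round(1),np.linalg.norm(v),'yaw of y',np.degrees(np.arctan2(v[1],v[0]))-90,'elev',np.degrees(np.arcsin(v[2]/np.linalg.norm(v))))
p=poly(d,[(287,0),(300,0),(298,94),(285,94)]); p=p[(p[:,2]>198)&(p[:,2]<216)]; print(len(p))
l=cv2.fitLine(p[:,:2].astype(np.float32),cv2.DIST_HUBER,0,.01,.01).ravel();e=l[:2]*np.sign(l[0]); t=(p[:,:2]-l[2:])@e
print('peg yaw',np.degrees(np.arctan2(e[1],e[0])),l[2:]+e*t.min(),l[2:]+e*t.max(),np.percentile(p[:,2],[10,50,90,99]))
im=d['frame'][0:260,150:430]; cv2.imwrite('pics/w5c.png',cv2.resize(im,None,fx=2.3,fy=2.3,interpolation=cv2.INTER_CUBIC)[:,:,::-1])
E
```

```text
plane [521.4 173.4 250.8] [ 0.844 -0.233  0.483] 0.23906798669377552 lean 28.873511854370708 yaw -15.408313990884205
[538.4 258.3 262. ]
[532.4 239.2 263.3]
[526.6 220.1 264.1]
[520.9 201.1 265. ]
[515.2 181.5 265.5]
hole dir [23.2 76.8 -3.5] 80.30169248576716 yaw of y -16.784156432218452 elev -2.493245172589677
1011
peg yaw -12.060173 [578.1558773 190.9260187] [632.37760112 179.34130425] [206.37784133 207.91841924 209.08591234 210.03282173]
```

View pics/w5c.png

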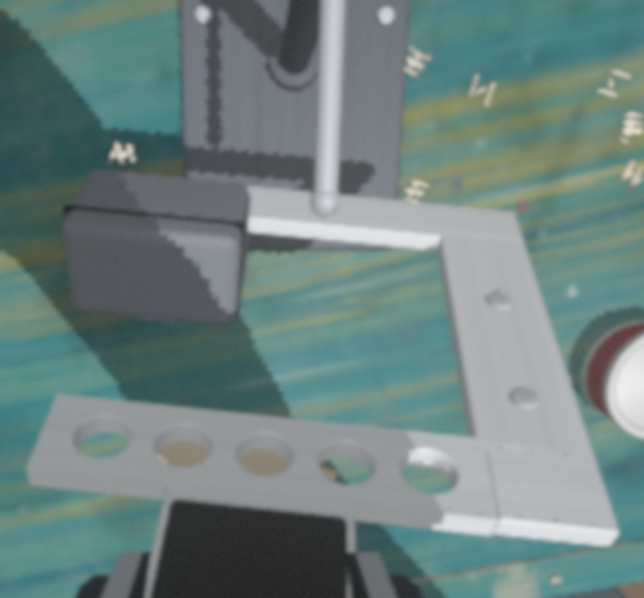

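>>> {"fn": "step_arm", "kwargs": {
  "linear": [
    [5,0,0],
    [10,-4,0],
    [15,-12,0],
    [15,-22,0],
    [15,-32,0],
    [15,-40,0],
    [15,-46,0],
    [15,-50,0]
  ],
  "yaw": [-0.03,-0.06,-0.075,-0.075,-0.075,-0.075,-0.075,-0.075],
  "gripper": [-1,-1,-1,-1,-1,-1,-1,-1]
}}

```text
clock: 9.32
eef_pos: [552.0, 198.0, 308.7]
tool_rot: [-3.142, -0.0, -1.706]
force: [0.1, -1.1, -4.3]
width: 42.0
```

```bash
python3 - <<'E'
from h import *
go(None)
d=snap('wrist','w6.png'); np.savez('w6.npz',**{k:d[k] for k in d})
E
```

```text
t 9.32 pos [552.  198.  308.7] rot [-3.1415e+00 -2.0000e-04 -1.7060e+00] w 42.0 F [ 0.08 -1.12 -4.35] T [0.097 0.195 0.02 ]
```

View pics/w6.png

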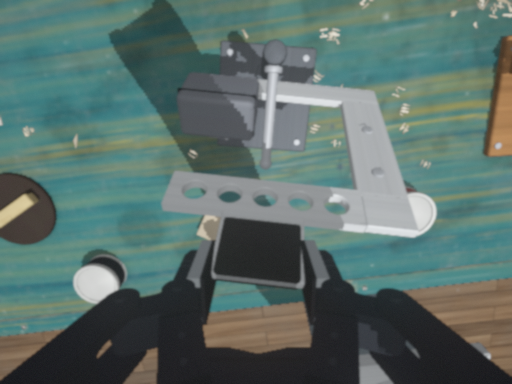

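>>> {"fn": "step_arm", "kwargs": {
  "linear": [
    [-5,-4,0],
    [-4,-14,0],
    [-3,-26,0],
    [-2,-38,0],
    [-1,-50,0],
    [0,-62,0],
    [0.5,-71,0],
    [1,-78,0]
  ],
  "yaw": [0,0,0,0,0,0,0,0],
  "gripper": [-1,-1,-1,-1,-1,-1,-1,-1]
}}

```text
clock: 10.03
eef_pos: [628.4, 187.4, 308.6]
tool_rot: [3.14, 0.0, -1.705]
force: [-3.3, 0.3, -2.1]
width: 41.8
```

```bash
python3 - <<'E'
from h import *
go(None)
d=snap('wrist','w7.png'); np.savez('w7.npz',**{k:d[k] for k in d})
d=snap('side','s7.png')
im=d['frame'][70:220,210:360]; cv2.imwrite('pics/s7c.png',cv2.resize(im,None,fx=4,fy=4,interpolation=cv2.INTER_CUBIC)[:,:,::-1])
go(None)
E
```

```text
t 10.03 pos [628.4 187.4 308.6] rot [ 3.1398e+00  1.0000e-04 -1.7046e+00] w 41.8 F [-3.33  0.33 -2.1 ] T [ 0.218  1.045 -0.04 ]
t 10.13 pos [628.9 187.1 308.3] rot [ 3.1412e+00  2.0000e-04 -1.7054e+00] w 41.8 F [-1.21  1.81 -5.31] T [0.357 0.717 0.036]
```

View pics/w7.png

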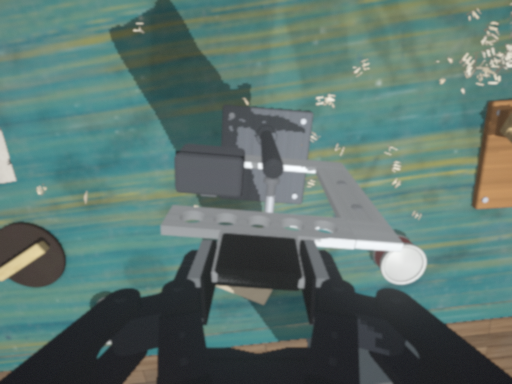

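View pics/s7c.png

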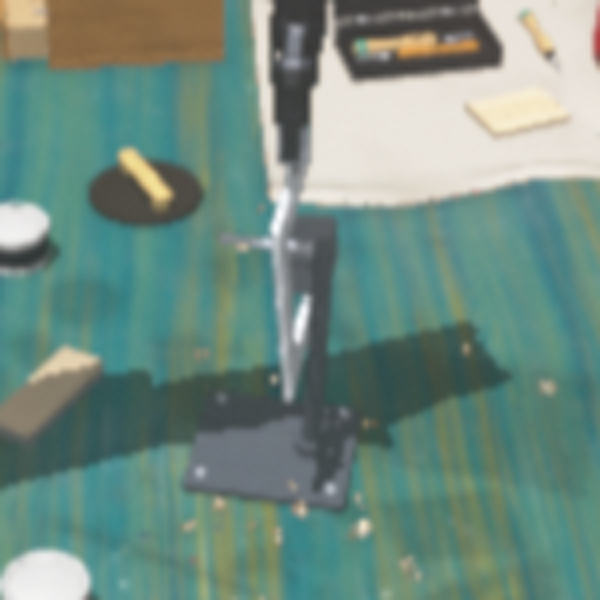

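>>> {"fn": "step_arm", "kwargs": {
  "linear": [
    [0.4,-5,0],
    [0.8,-10,0],
    [1,-13,0],
    [1,-13,0],
    [1,-13,0]
  ],
  "yaw": [0,0,0,0,0],
  "gripper": [-1,-1,-1,-1,-1]
}}

```text
clock: 10.55
eef_pos: [641.0, 184.5, 309.0]
tool_rot: [-3.142, 0.0, -1.705]
force: [-2.9, 0.9, -1.6]
width: 42.0
```

```bash
python3 - <<'E'
from pose import *
go(None)
d=snap('wrist','w8.png'); np.savez('w8.npz',**{k:d[k] for k in d})
im=d['frame'][90:270,130:430]; cv2.imwrite('pics/w8c.png',cv2.resize(im,None,fx=2.6,fy=2.6,interpolation=cv2.INTER_CUBIC)[:,:,::-1])
E
```

```text
t 10.55 pos [641.  184.5 309. ] rot [-3.1416e+00  4.0000e-04 -1.7049e+00] w 42.0 F [-2.86  0.89 -1.64] T [ 0.429  0.909 -0.053]
```

View pics/w8c.png

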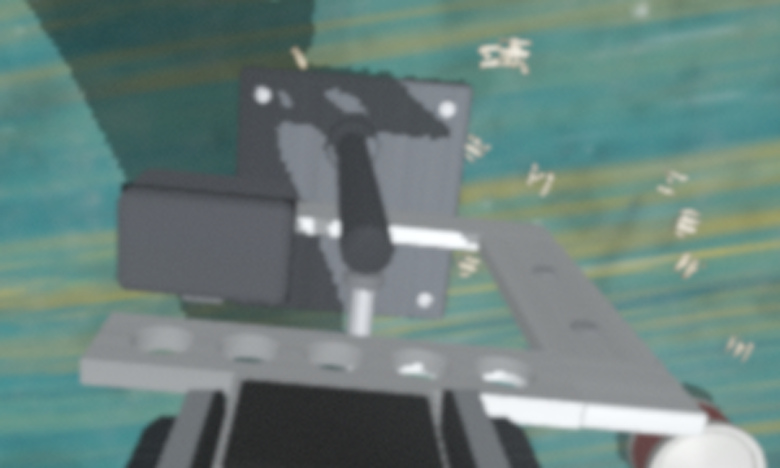

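>>> {"fn": "step_arm", "kwargs": {
  "linear": [
    [-0.7,8,0],
    [-2,24,0],
    [-3,42,0],
    [-4.5,60,0],
    [-6,76,0],
    [-6.7,88,0],
    [-7,93,0],
    [-7,93,0]
  ],
  "yaw": [0,0,0,0,0,0,0,0],
  "gripper": [-1,-1,-1,-1,-1,-1,-1,-1]
}}

```text
clock: 11.27
eef_pos: [549.1, 203.8, 309.5]
tool_rot: [-3.14, 0.0, -1.704]
force: [-0.6, 0.3, -4.6]
width: 42.1
```

```bash
python3 - <<'E'
from pose import *
go(None)
d=snap('wrist','w9.png'); np.savez('w9.npz',**{k:d[k] for k in d})
im=d['frame'][90:270,130:430]; cv2.imwrite('pics/w9c.png',cv2.resize(im,None,fx=2.6,fy=2.6,interpolation=cv2.INTER_CUBIC)[:,:,::-1])
go(None)
d=snap('side','s9.png')
im=d['frame'][70:220,210:360]; cv2.imwrite('pics/s9c.png',cv2.resize(im,None,fx=4,fy=4,interpolation=cv2.INTER_CUBIC)[:,:,::-1])
E
```

```text
t 11.27 pos [549.1 203.8 309.5] rot [-3.1402e+00  2.0000e-04 -1.7038e+00] w 42.1 F [-0.6   0.32 -4.6 ] T [ 0.045  0.035 -0.016]
t 11.32 pos [550.2 203.5 309.5] rot [-3.1392e+00  2.0000e-04 -1.7046e+00] w 41.8 F [ 1.04  0.73 -2.95] T [-0.003 -0.046  0.037]
```

View pics/w9c.png

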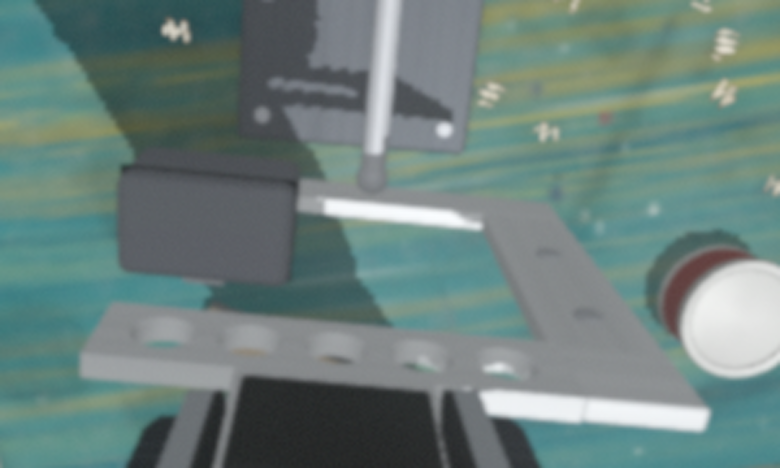

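View pics/s9c.png

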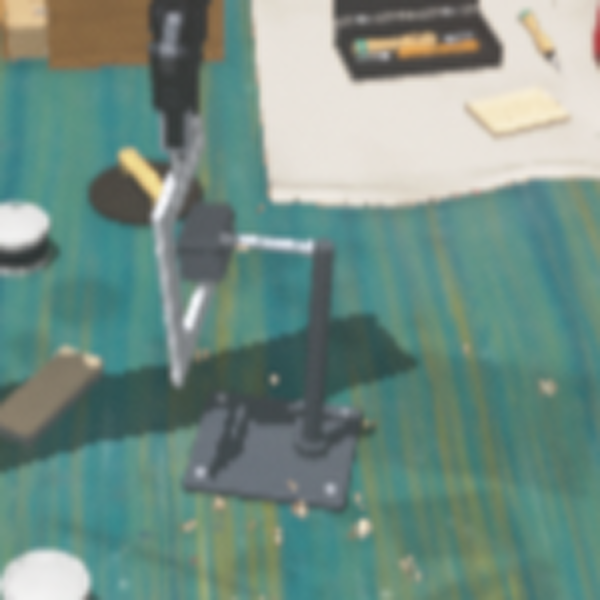

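```bash
python3 - <<'E'
from pose import *
d=dict(np.load('w9.npz'))
C=lambda *q:[(int(130+x/2.6),int(90+y/2.6)) for x,y in q]
P=np.vstack([poly(d,C((530,225),(550,225),(680,398),(560,360))),poly(d,C((545,370),(690,395),(690,400),(545,378))),poly(d,C((110,318),(130,318),(120,345),(95,345)))])
c,n,s=fitplane(P); print(len(P),'plane',c.round(1),n.round(3),s,'lean',np.degrees(np.arcsin(n[2])),'yaw',np.degrees(np.arctan2(n[1],n[0])))
H=lambda x,y:hit(d,130+(x+.5)/2.6-.5,90+(y+.5)/2.6-.5,c,n)
h=[H(*q) for q in [(163,331),(249,338),(335,346),(420,354),(505,361)]]
for x in h: print(x.round(1))
v=h[0]-h[4]; print('hole dir',v.round(1),np.linalg.norm(v),'yaw',np.degrees(np.arctan2(v[1],v[0]))-90,'elev',np.degrees(np.arcsin(v[2]/np.linalg.norm(v))))
for q in [(112,305),(535,341),(325,322),(81,353),(705,408),(325,374),(484,208),(550,207)]: print(q,H(*q).round(1))
im=d['frame'][190:240,150:350]; cv2.imwrite('pics/w9d.png',cv2.resize(im,None,fx=4,fy=8,interpolation=cv2.INTER_CUBIC)[:,:,::-1])
E
```

```text
1759 plane [542.4 145.4 231.7] [ 0.969 -0.229  0.091] 0.1892207211275208 lean 5.196594721693731 yaw -13.322154170945305
[563.  242.6 256.7]
[558.5 223.4 256.3]
[553.9 203.9 256.3]
[549.3 184.6 256.4]
[544.8 165.1 256. ]
hole dir [18.3 77.5  0.7] 79.65305011665015 yaw -13.276416713371617 elev 0.5028882274316762
(112, 305) [567.3 256.5 245.9]
(535, 341) [543.5 155.3 244.1]
(325, 322) [555.6 206.2 244.4]
(81, 353) [565.3 257.3 270. ]
(705, 408) [533.9 124.6 269.2]
(325, 374) [553.2 206.3 269.5]
(484, 208) [551.8 148.1 138. ]
(550, 207) [546.3 121.5 128.5]
```

View pics/w9d.png

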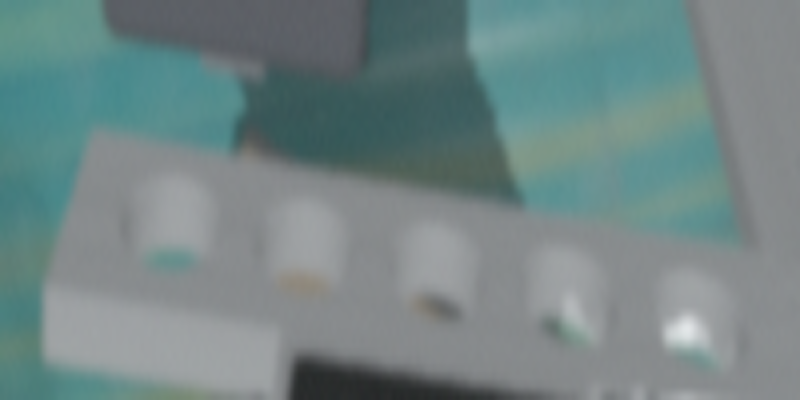

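```bash
python3 - <<'E'
from pose import *
for f,pl in [('w9.npz',[(277,60),(285,60),(277,157),(268,157)]),('w6.npz',[(268,72),(279,72),(271,165),(262,165)])]:
    d=dict(np.load(f)); p=poly(d,pl); p=p[(p[:,2]>198)&(p[:,2]<216)]
    l=cv2.fitLine(p[:,:2].astype(np.float32),cv2.DIST_HUBER,0,.01,.01).ravel();e=l[:2]*np.sign(l[0]); t=(p[:,:2]-l[2:])@e
    print(f,len(p),'yaw',np.degrees(np.arctan2(e[1],e[0])),l[2:]+e*t.min(),l[2:]+e*t.max(),np.percentile(p[:,2],[10,50,90,99]),'y@578',l[3]+(578-l[2])*e[1]/e[0],'y@554',l[3]+(554-l[2])*e[1]/e[0])
go(None)
E
```

```text
w9.npz 923 yaw -11.762104 [582.98075786 189.80276929] [646.51786564 176.57302809] [206.78707845 208.06651618 209.50179352 211.08743048] y@578 190.83986 y@554 195.83716
w6.npz 857 yaw -11.598894 [581.10114744 189.50061417] [642.81786029 176.83323223] [206.70375378 208.08712073 209.21359551 210.12138593] y@578 190.13713 y@554 195.06314
t 11.37 pos [550.8 203.2 309.4] rot [-3.1390e+00  1.0000e-04 -1.7054e+00] w 41.9 F [ 0.41  0.41 -4.19] T [ 0.026  0.03  -0.009]
```

>>> {"fn": "step_arm", "kwargs": {
  "linear": [
    [4,0.3,5],
    [8,0.6,15],
    [8,0.6,28],
    [8,0.6,40],
    [8,0.6,49],
    [8,0.6,52],
    [8,0.6,52],
    [8,0.6,52]
  ],
  "yaw": [0,0,0,0,0,0,0,0],
  "gripper": [-1,-1,-1,-1,-1,-1,-1,-1]
}}

```text
clock: 12.03
eef_pos: [548.6, 195.7, 257.0]
tool_rot: [-3.141, 0.0, -1.705]
force: [0.0, -0.5, -2.9]
width: 41.8
```

```bash
python3 - <<'E'
from pose import *
go(None)
d=snap('wrist','w10.png'); np.savez('w10.npz',**{k:d[k] for k in d})
im=d['frame'][90:270,130:430]; cv2.imwrite('pics/w10c.png',cv2.resize(im,None,fx=2.6,fy=2.6,interpolation=cv2.INTER_CUBIC)[:,:,::-1])
d=snap('side','s10.png')
im=d['frame'][90:190,230:330]; cv2.imwrite('pics/s10c.png',cv2.resize(im,None,fx=6,fy=6,interpolation=cv2.INTER_CUBIC)[:,:,::-1])
d=snap('scene','c10.png')
im=d['frame'][170:270,150:250]; cv2.imwrite('pics/c10c.png',cv2.resize(im,None,fx=6,fy=6,interpolation=cv2.INTER_CUBIC)[:,:,::-1])
go(None)
E
```

```text
t 12.03 pos [548.6 195.7 257. ] rot [-3.1411e+00  1.0000e-04 -1.7054e+00] w 41.8 F [ 0.03 -0.46 -2.92] T [0.002 0.034 0.001]
t 12.18 pos [548.6 195.9 257.7] rot [-3.1401e+00  7.0000e-04 -1.7051e+00] w 42.0 F [ 0.04 -0.38 -3.26] T [0.067 0.075 0.055]
```

View pics/w10c.png

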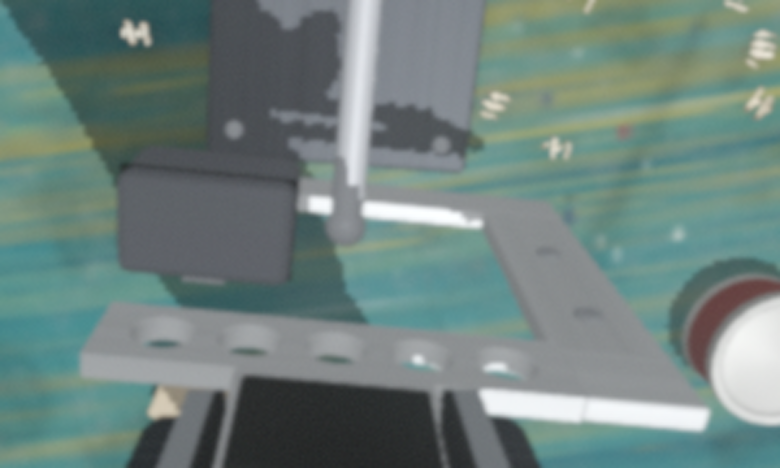

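View pics/s10c.png

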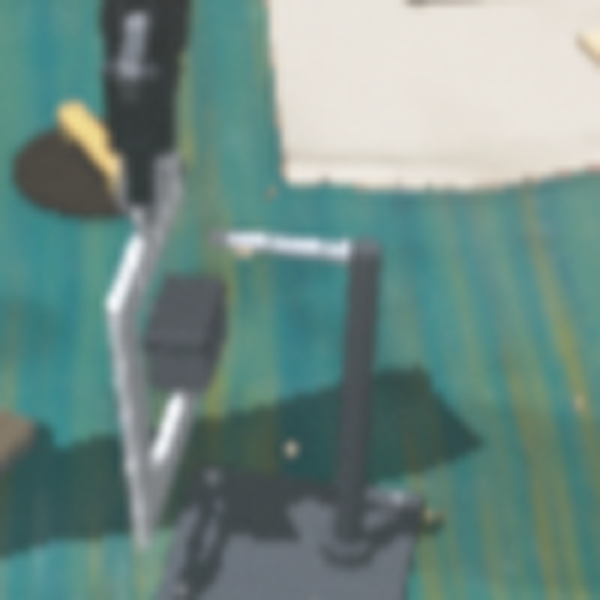

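View pics/c10c.png

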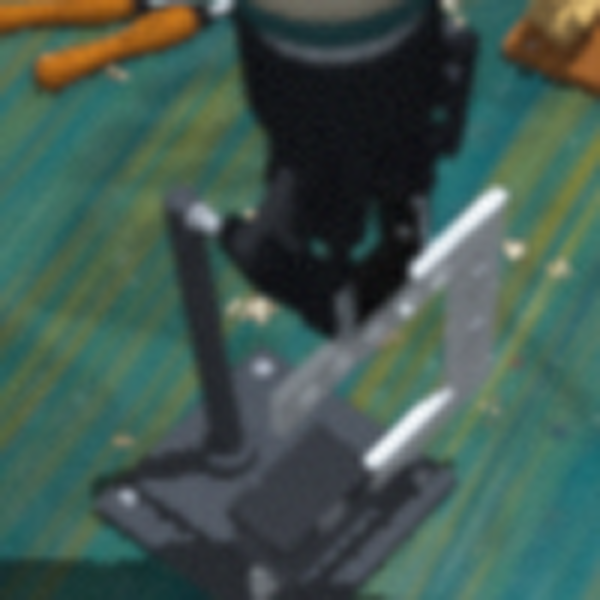

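>>> {"fn": "step_arm", "kwargs": {
  "linear": [
    [0.4,-6,0],
    [0.9,-13,0],
    [1.5,-21,0],
    [2,-28,0],
    [2.5,-34,0],
    [2.8,-39,0],
    [2.8,-39,0]
  ],
  "yaw": [0,0,0,0,0,0,0],
  "gripper": [-1,-1,-1,-1,-1,-1,-1]
}}

```text
clock: 12.77
eef_pos: [587.8, 187.1, 256.7]
tool_rot: [-3.14, -0.0, -1.706]
force: [0.8, -0.2, -3.3]
width: 41.8
```

```bash
python3 - <<'E'
from pose import *
go(None)
d=snap('wrist','w11.png'); np.savez('w11.npz',**{k:d[k] for k in d})
im=d['frame'][90:270,130:430]; cv2.imwrite('pics/w11c.png',cv2.resize(im,None,fx=2.6,fy=2.6,interpolation=cv2.INTER_CUBIC)[:,:,::-1])
d=snap('side','s11.png')
im=d['frame'][90:190,230:330]; cv2.imwrite('pics/s11c.png',cv2.resize(im,None,fx=6,fy=6,interpolation=cv2.INTER_CUBIC)[:,:,::-1])
go(None)
E
```

```text
t 12.77 pos [587.8 187.1 256.7] rot [-3.1405e+00 -1.0000e-04 -1.7062e+00] w 41.8 F [ 0.82 -0.23 -3.3 ] T [ 0.02  -0.08   0.016]
t 12.87 pos [586.2 187.7 256.7] rot [ 3.1408e+00 -2.0000e-04 -1.7054e+00] w 41.9 F [-1.06  0.91 -3.14] T [-0.016  0.07  -0.015]
```

View pics/w11c.png

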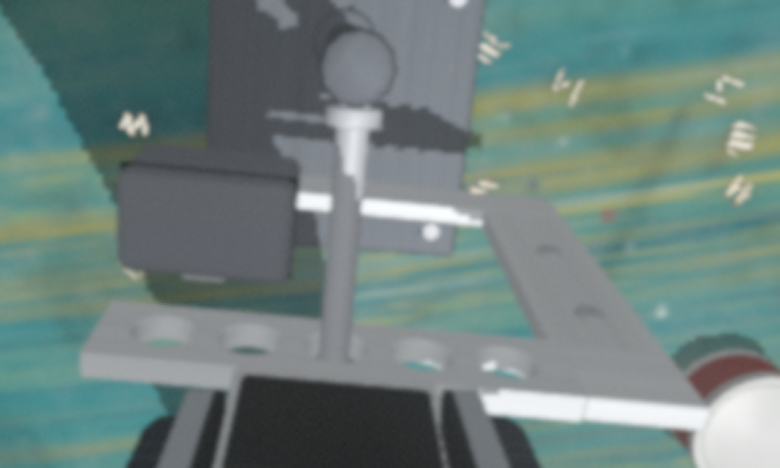

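View pics/s11c.png

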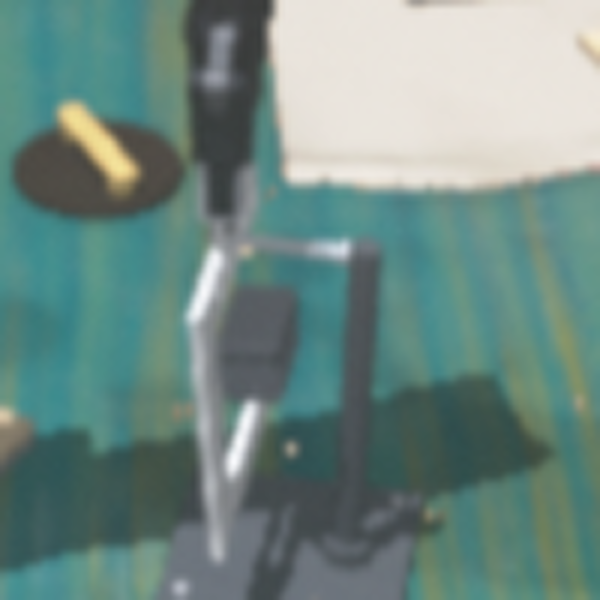

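>>> {"fn": "step_arm", "kwargs": {
  "linear": [
    [0.5,-7,0],
    [1,-14,0],
    [1.5,-21,0],
    [1.6,-22,0],
    [1.6,-22,1],
    [1.6,-22,2],
    [1.6,-22,3],
    [1.6,-22,3.5]
  ],
  "yaw": [0,0,0,0,0,0,0,0],
  "gripper": [-1,-1,-1,-1,-1,-1,-1,-1]
}}

```text
clock: 13.53
eef_pos: [608.0, 183.2, 254.3]
tool_rot: [-3.141, 0.0, -1.705]
force: [-1.9, -0.8, 3.9]
width: 41.9
```

>>> {"fn": "step_arm", "kwargs": {
  "linear": [
    [0,0,0],
    [0,0,0]
  ],
  "yaw": [0,0],
  "gripper": [-1,-1]
}}

```text
clock: 13.7
eef_pos: [608.0, 183.2, 254.3]
tool_rot: [-3.141, 0.0, -1.705]
force: [-0.9, -1.0, 5.2]
width: 42.4
```

```bash
python3 - <<'E'
from pose import *
F=[]
for i in range(5):
    cams.get_image('scene'); F.append(ctrl.read_state()['force'])
print(np.mean(F,0))
d=snap('wrist','w12.png'); np.savez('w12.npz',**{k:d[k] for k in d})
im=d['frame'][90:270,130:430]; cv2.imwrite('pics/w12c.png',cv2.resize(im,None,fx=2.6,fy=2.6,interpolation=cv2.INTER_CUBIC)[:,:,::-1])
d=snap('side','s12.png')
im=d['frame'][90:190,230:330]; cv2.imwrite('pics/s12c.png',cv2.resize(im,None,fx=6,fy=6,interpolation=cv2.INTER_CUBIC)[:,:,::-1])
go(None)
E
```

```text
[-1.60413121 -1.40717268  6.279523  ]
t 14.05 pos [608.  183.2 254.2] rot [-3.1408e+00  2.0000e-04 -1.7051e+00] w 42.1 F [-2.5  -1.44  6.  ] T [-0.349  0.495  0.015]
```

View pics/w12c.png

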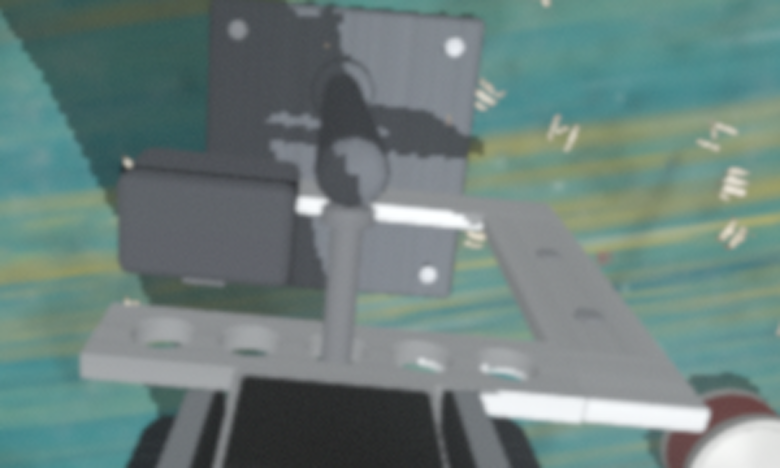

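View pics/s12c.png

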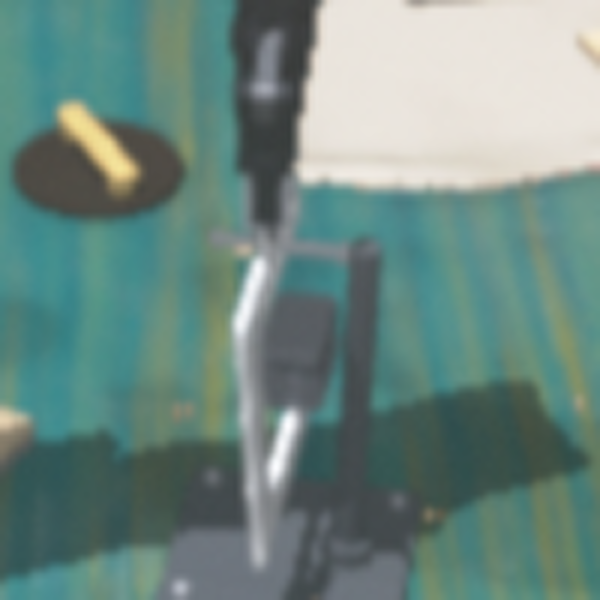

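The peg is through the middle hole and carrying the load, with the measured force reversed to +6 N. I'll ease off and release.

>>> {"fn": "step_arm", "kwargs": {
  "linear": [
    [0,0,-1.2],
    [0,0,-1.2],
    [0,0,-1.2],
    [0,0,-1.2],
    [0,0,-1.2],
    [0,0,-1.2],
    [0,0,-1.2],
    [0,0,-1.2]
  ],
  "yaw": [0,0,0,0,0,0,0,0],
  "gripper": [-1,-1,-0.2,0.2,0.6,1,1,1]
}}

```text
clock: 14.72
eef_pos: [608.0, 183.4, 254.7]
tool_rot: [-3.141, 0.0, -1.705]
force: [0.7, -0.5, 1.2]
width: 85.5
```

```bash
python3 - <<'E'
from pose import *
go(None)
d=snap('wrist','w13.png'); np.savez('w13.npz',**{k:d[k] for k in d})
E
```

```text
t 14.72 pos [608.  183.4 254.7] rot [-3.1413e+00  3.0000e-04 -1.7050e+00] w 85.5 F [ 0.68 -0.49  1.22] T [-0.004  0.023  0.013]
```

View pics/w13.png

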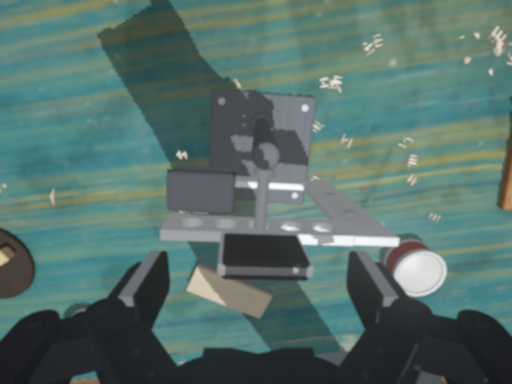

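>>> {"fn": "step_arm", "kwargs": {
  "linear": [
    [0,0,-5],
    [0,0,-15],
    [0,0,-30],
    [0,0,-50],
    [0,0,-75],
    [0,0,-100],
    [0,0,-120],
    [0,0,-120]
  ],
  "yaw": [0,0,0,0,0,0,0,0],
  "gripper": [1,1,1,1,1,1,1,1]
}}

```text
clock: 15.43
eef_pos: [610.1, 183.9, 380.8]
tool_rot: [-3.132, 0.005, -1.705]
force: [0.6, 0.7, 1.0]
width: 85.8
```

```bash
python3 - <<'E'
from pose import *
go(None)
for i in range(20): d=snap('wrist',f'w14.png'); 
np.savez('w14.npz',**{k:d[k] for k in d})
im=d['frame'][60:240,110:410]; cv2.imwrite('pics/w14c.png',cv2.resize(im,None,fx=2.6,fy=2.6,interpolation=cv2.INTER_CUBIC)[:,:,::-1])
for n,(u,v) in {'side':(280,140),'scene':(190,220)}.items():
    d=snap(n,n+'14.png')
    im=d['frame'][v-60:v+60,u-60:u+60]; cv2.imwrite(f'pics/{n}14c.png',cv2.resize(im,None,fx=5,fy=5,interpolation=cv2.INTER_CUBIC)[:,:,::-1])
go(None)
E
```

```text
t 15.43 pos [610.1 183.9 380.8] rot [-3.1324  0.0045 -1.7051] w 85.8 F [0.57 0.75 1.  ] T [ 0.035 -0.02  -0.026]
t 16.53 pos [607.9 183.3 374.7] rot [-3.1415  0.     -1.705 ] w 85.5 F [-0.2  -0.39  0.01] T [ 0.017 -0.013 -0.018]
```

View pics/w14c.png

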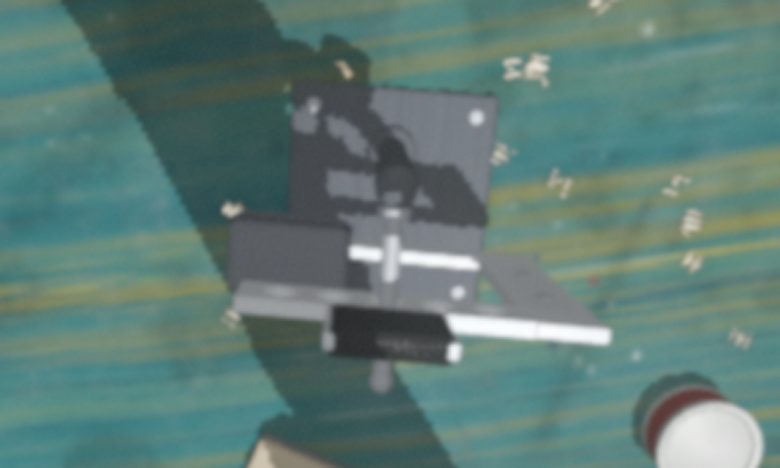

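View pics/side14c.png

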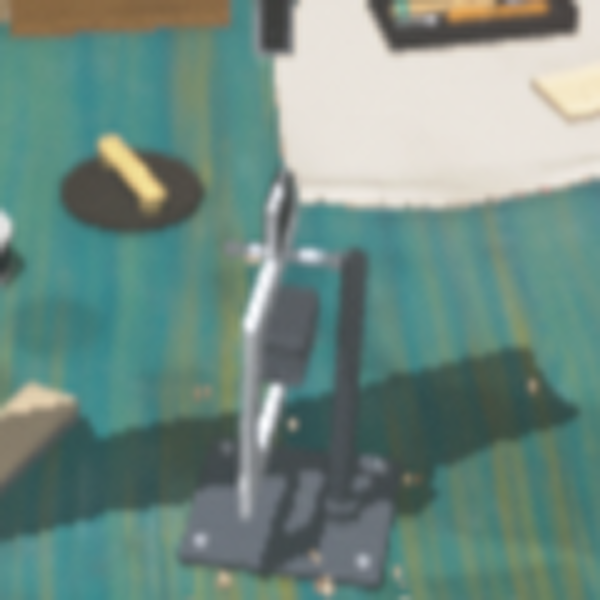

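View pics/scene14c.png

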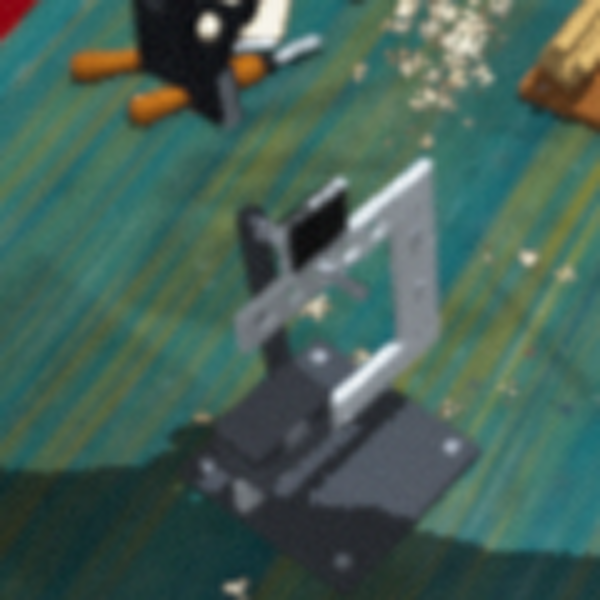

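```bash
python3 - <<'E'
from pose import *
d=cams.get_image('wrist')
for i in range(10): d2=cams.get_image('wrist')
print('diff',np.abs(d['frame'].astype(int)-d2['frame']).max(),np.abs(d['frame'].astype(int)-d2['frame']).mean())
C=lambda *q:[(int(round(110+x/2.6)),int(round(60+y/2.6))) for x,y in q]
a=poly(d2,C((240,300),(318,306),(318,314),(240,308))); b=poly(d2,C((465,320),(605,330),(605,340),(465,332)))
p=np.vstack([a,b]); print(a.mean(0).round(1),a[:,2].std(),b.mean(0).round(1),b[:,2].std())
v=np.median(a,0)-np.median(b,0); print('level angle deg',np.degrees(np.arctan2(v[2],np.hypot(v[0],v[1]))))
q=poly(d2,C((490,262),(530,262),(595,315),(530,310))); c,n,s=fitplane(q); print('plane lean',np.degrees(np.arcsin(n[2])),s,'yaw',np.degrees(np.arctan2(n[1],n[0])),c)
for n in ['scene','side']:
    dd=cams.get_image(n)
    for t in ['red_tin','tape','stone']:
        for r in cams.regions_of(n,t)[:1]: print(n,t,round(r['conf'],2),r['pixel'],np.median(pts(dd,r['pixels']),0).round())
go(None)
E
```

```text
diff 65 0.9702640109592013
[618.1 221.3 215.9] 0.7825238391437155 [589.  128.2 191.6] 62.633377115342675
level angle deg 2.3537348491505212
plane lean 0.19955418252879334 0.1458275326821737 yaw -13.140751085401186 [596.89146024 119.14807166 157.31656296]
scene red_tin 0.97 [276.7, 222.3] [447.  11.  34.]
scene tape 0.85 [315.1, 162.3] [ 431. -288.   21.]
scene stone 0.6 [242.8, 297.7] [438. 252.  16.]
side red_tin 0.78 [221.6, 219.2] [448. -11.  34.]
side tape 0.83 [206.7, 314.8] [ 430. -307.   23.]
side stone 0.87 [220.9, 164.4] [439. 239.  16.]
t 17.48 pos [607.9 183.3 374.6] rot [-3.1416  0.     -1.705 ] w 85.5 F [0.87 0.17 0.19] T [-0.008 -0.008 -0.025]
```

```bash
python3 - <<'E'
from pose import *
A=[cams.get_image('wrist')['frame'].astype(int) for i in range(8)]
for k in range(1,8):
    D=np.abs(A[k]-A[0]).max(2); print(k,D[145:200,195:350].mean().round(2),D[10:60,50:450].mean().round(2),np.argwhere(D>40)[:3].tolist())
print(ctrl.finish_job())
E
```

```text
1 2.35 1.22 [[191, 252], [191, 253], [191, 254]]
2 2.69 1.21 [[190, 245], [190, 246], [191, 244]]
3 1.47 1.21 []
4 3.84 1.24 [[191, 239], [191, 240], [191, 241]]
5 3.24 1.24 [[191, 239], [191, 240], [191, 241]]
6 3.0 1.23 [[190, 243], [190, 244], [190, 245]]
7 2.58 1.22 [[191, 250], [191, 251], [191, 252]]
the job is handed in; nothing more can be done
None
```

The hanger is hanging on the peg by its middle hole, hole 2, and the job was handed in at about 18 s of the 51 s allowed. No verdict was reported.

**What I did:** I gripped the tab across its width and drew the hanger out along the slot's slant. Averaged wrist-force readings gave about 386 g in all, so the case holds about 166 g. That puts the centre of mass near y = -2.5 mm, which pointed to hole 2. I pushed the foot against the stand's post to bring the plate upright, threaded the peg through hole 2, lowered until the peg carried the weight, opened the jaws and backed off 120 mm.

**Last checks:**
- **Level:** it hangs about 2.4° off level in its plane, and leans about 0.2° out of it; the limit is 9.5°. The right-hand height reading behind the 2.4° was noisy, so I took medians there.
- **Free:** the fingers are clear and the wrist force is back to about zero.
- **Bystanders:** the networks put the tin, tape and stone within about 3 mm of where they began.
- **Not fully confirmed:** picture differences just before handing in still showed a faint leftover sway in the hanger, about a pixel at the tab's edge. I took it to be well under the speed limits but did not measure its speed.

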